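# Lock the open split mould with its cam

## Robot

A 6-joint arm with a two-finger parallel gripper is mounted at the origin on the work surface. World frame = base frame: x ahead of the robot, y to its left, z up, the work surface at z = 0. Lengths are in mm, angles in degrees, forces in N, time in s.
With the tool pointing down it reaches from about 350 to 850 mm from the base axis. Payload 8.1 kg.
Tool frame: the origin (TCP) lies midway between the tips of the shut fingers; the grasp point (between the pads) lies 19 mm behind it; z points along the fingers, y is the direction in which the jaws open and shut (so a half turn about z gives the same grasp; the last joint's range is limited). The gripper opens to 85 mm and grips with 20 to 120 N. Pads are 22 mm wide; open, the fingers measure 114 mm over their backs; the gripper's body (76 mm by 85 mm) begins 54 mm behind the grasp point. The pads swing forward as they close: fully open they stand 13 mm farther back than shut.
Start: joints at [70.967, 7.471, 85.268, -0, 87.261, -4.893], TCP at [146.559, 581.83, 231.292] pointing down, gripper open.
Joint ranges: [-169.43, 169.43], [-51.17, 129.36], [1.28, 143.12], [-76.62, 256.62], [0, 156.53], [-152.29, 152.29]. Speed limits (degrees/s): [136.94, 136.94, 159.86, 180, 180, 180].

## Interface

Orientations are given as [roll, pitch, yaw] about the fixed x, y, z axes, in that order (R = Rz(yaw) Ry(pitch) Rx(roll)).
In Python, from bench import r gives the robot as it stands.
- The arm moves only by the shell command python3 -m jog 'ROWS' [FORCE]. ROWS is JSON, a list of rows, each a list of 5 numbers: the shift along the tool's x, y, z in m, then the turn about the tool's z in rad, then the opening, from 0 (shut) to 1 (fully open). A call has 1 to 20 rows; each row is the pose to reach, as a shift and turn from the pose measured when the call began, along the tool's axes at that moment; what a row does not reach only later rows make up. A row lasts 1/10 s, in which the tool goes at most 50 mm and 8.59 degrees, less where a joint would pass 70% of its speed; a pose out of reach is approached as far as the arm can. A call with a gripper value outside its range is refused whole. The fingers move at their own pace and stop on an object; FORCE is the grip in N (left out, the last holds). Time passes only in rows, so rows that repeat a pose let the fingers close. It gives the time, the measured TCP pose, the force and the opening at its end, in the units of the state.
- r.sense(): the state, without advancing time (a new reading comes with each control period).
- r.snapshot(name): name is "side" or "top" or "wrist"; returns a dict with "pixels" (384x512x3 uint8, red, green, blue), "K" (3x3 intrinsics, pixels), "R" (3x3) and "t" (3): a world point X has camera coordinates R X + t. Camera axes: x right, y down, z forward; pixel columns grow to the right and rows downward; lengths in mm; the calibration is good to about 2 mm. The wrist camera is an equidistant fisheye: a pixel r from the principal point sees the ray r / f radians off the axis. A picture is of the moment at which its call begins. There is no depth.
- r.hand_in(): hands the job in, once; it reports no verdict.
The state is a dict: "time": time; "joint_pos": joint angles; "qd": joint speeds; "joint_efforts": joint torques, N m; "tool_pos": TCP position; "tcp_rot": TCP orientation; "ft_force": force on the tool from outside, world axes, zero at the start; "wrist_torque": the same for the moment, N m; "finger_gap": finger opening in mm.
Only numpy, scipy, OpenCV 4.12 (cv2) and the standard library are available. Lean on these libraries where they do the work, as an engineer would, in place of code of your own. Each camera call takes 0.05 s, during which the arm holds its last target.

## Task

Two split moulds for pressed rice cakes stand on the steel prep table. One is already locked; on the other the far half still stands about a centimetre off and its cam wing points across the seam. Give that open mould's cam a full quarter turn clockwise (seen from above), so that its hook draws the two halves tight together, then let go; leave the locked mould's cam as it is.

Things in the scene. Friction and masses are not known exactly. Their poses are not given: they have to be found in the camera images.
- cam (a joint): Dark steel cam of the OPEN mould, vertical axis. Rad: 0 open, grows clockwise from above, pi/2 locked, hard stop at each end; starts at 0 to 0.12. Takes about 0.03 N m free, 0.1 to 0.2 drawing (a light grip may slip some degrees); stays where left. Grip: a plain bar (wing) 60 mm long, 14 thick, 32 high, centred on the axis. Under it a hook of 8 mm bar, reaching 62 mm out, catches the loose half's pin and draws it in; draw complete at about 1.2 rad.
- cam_wing (a point): On the open mould's cam axis at the wing's mid-height, 87 mm above the table. Fixed to the mould, does not turn with the cam: x points level across the seam from fixed to loose half, y along the seam, z up. At cam value q the wing lies along this x turned clockwise by q. Below this point: wing's foot 16 mm, pin top 21, hook top 22, top of mould 34. Seam face of the fixed half 22 mm towards +x.
- pin (a point): On the upright 8 mm steel keeper pin of the open mould's loose half, 8 mm above the half's top, 14 mm from its seam face. Seen from cam_wing its x is 36 mm when the halves touch; it starts 7 to 11 mm (the gap) beyond. Aluminium half 70 x 150 x 45 mm, 0.15 to 0.31 kg, slides freely between low rails of a steel tray, 166 x 170 mm, fixed to the table. Axes as the mould's.
- shut_cam (a joint): The same cam on the other, already locked mould (same look, but no gap and its wing lies along the seam): about 1.55 rad. To be left alone.
Not all that is in view belongs to the job. Leave any purple look-alike of the part that bears pin alone.

How it is judged (in metres and radians):
At the end, for the whole second after the job is handed in: The open mould's cam is turned to its locked stop, within about 18 degrees (above 1.25 rad), and stands still; its two halves lie flat and are drawn together with a gap under 3 mm; the other mould's cam is still locked (above 1.35 rad) (value of joint cam above 1.25 rad and x of pin in the frame of cam_wing below 0.039 m and angle between pin's own z axis and vertical below 0.1 rad and value of joint shut_cam above 1.35 rad and velocity of joint cam between -0.1 and 0.1 rad/s); the robot touches nothing.
It fails at once if the locked mould's cam is turned back by 10 degrees or more (value of joint shut_cam below 1.35 rad).
It also fails if it takes over 32 s, if anything falls off the work surface, if the arm or the gripper's body presses on something with over 40 N, if the wrist force passes 120 N, or if a joint passes its speed limit or range.

## Working session

There is one attempt and no reset: what is moved stays moved. The work goes in short steps, Python scripts to look and compute and a shell command to move; the robot and the scene stay as the last step left them, time stands still between calls to the robot, and variables do not carry over. Pictures are saved under pics/ and viewed, and the job is handed in when it is done.

```bash
ls; mkdir -p pics
python3 - <<'E'
from bench import r
import cv2,pickle
s=r.sense();print(s)
for n in("side","top","wrist"):
    d=r.snapshot(n);cv2.imwrite(f"pics/{n}0.png",d["pixels"][:,:,::-1]);pickle.dump(d,open(f"pics/{n}0.pkl","wb"));print(n,d["K"],d["R"],d["t"])
E
```

```text
pics
{'time': 0.0, 'joint_pos': array([ 7.09665171e+01,  7.51584540e+00,  8.53296364e+01,  1.40958100e-03,
        8.72640076e+01, -4.89320403e+00]), 'qd': array([-0.00572024, -0.03491094, -0.02037778, -0.01096002,  0.0740705 ,
        0.07068396]), 'joint_efforts': array([ 9.02572938e-04, -5.69372463e+01, -5.00573730e+01, -1.72401860e-04,
        1.43477219e-02,  1.29587466e-06]), 'tool_pos': array([146.36334676, 581.28903665, 230.23335474]), 'tcp_rot': array([-1.79891030e+02, -1.07420087e-02,  1.65859642e+02]), 'ft_force': array([-0.39334478,  0.69941451,  0.1304644 ]), 'wrist_torque': array([-0.00448248, -0.03215299, -0.00452483]), 'finger_gap': 85.2175450329704}
side [[441.59742714   0.         253.19755247]
 [  0.         441.59742714 194.5308787 ]
 [  0.           0.           1.        ]] [[ 0.85164852 -0.52368087  0.02128749]
 [-0.31160584 -0.5385786  -0.78283772]
 [ 0.42142212  0.66006928 -0.62186168]] [-390.09567721  284.55964007  962.30085537]
top [[428.82205391   0.         253.99927218]
 [  0.         428.82205391 189.00721971]
 [  0.           0.           1.        ]] [[-0.02861786 -0.99957835 -0.00491378]
 [-0.99488709  0.02895917 -0.09675248]
 [ 0.09685398  0.00211981 -0.99529634]] [ 107.53453231  530.29316223 1207.30291482]
wrist [[297.31863964   0.         258.13172977]
 [  0.         297.31863964 192.889902  ]
 [  0.           0.           1.        ]] [[ 0.24405886  0.96975723 -0.00248745]
 [ 0.93127172 -0.23365621  0.27953131]
 [ 0.2704963  -0.07053859 -0.96013335]] [-598.50497009  -36.20139488  379.60953711]
```

View pics/top0.png

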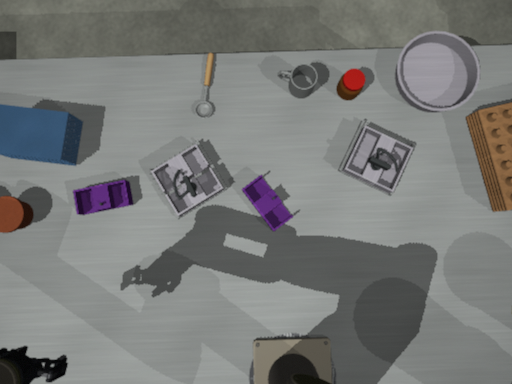

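View pics/side0.png

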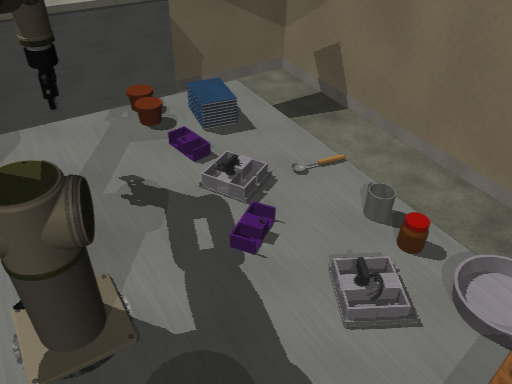

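View pics/wrist0.png

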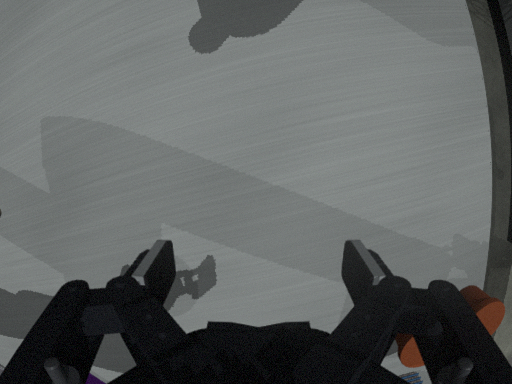

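Run:
```python
import cv2,numpy as np
t=cv2.imread("pics/top0.png");s=cv2.imread("pics/side0.png")
f=lambda im,x,y,w,h,k:cv2.resize(im[y:y+h,x:x+w],None,fx=k,fy=k,interpolation=cv2.INTER_CUBIC)
cv2.imwrite("pics/c1.png",np.hstack([f(t,140,130,100,100,4),f(t,330,105,100,100,4)]))
cv2.imwrite("pics/c2.png",np.hstack([f(s,190,130,100,100,4),f(s,320,240,100,100,4)]))
```

```text
(no output)
```

View pics/c1.png

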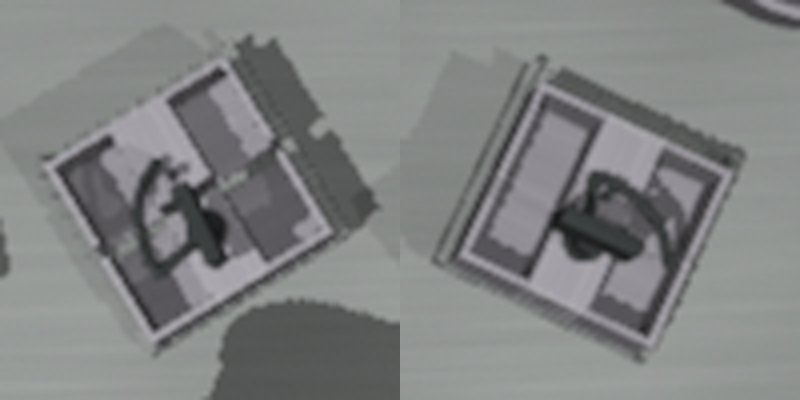

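View pics/c2.png

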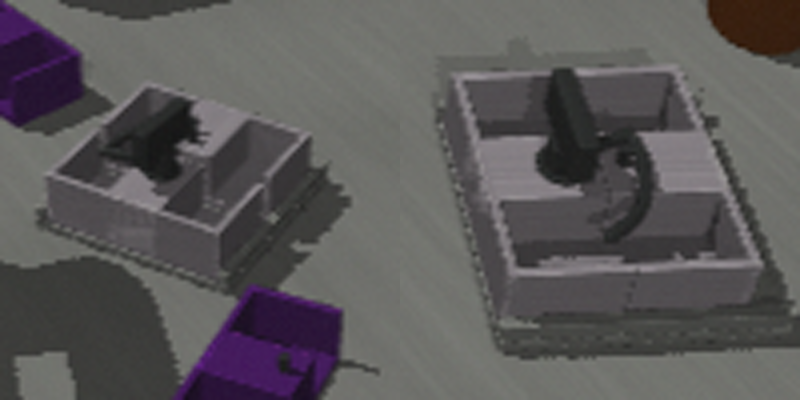

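Left mould at top-view (188,180): there is a gap in the rim, and the wing lies along the central bridge, which crosses the seam. That fits the open one. Right mould at (381,159): no gap, and the wing lies along the seam, so it is the locked one. The purple parts at (103,197) and (267,203) are look-alikes to leave alone. Next I'll measure the pose.

```bash
cat > h.py <<'E'
import numpy as np,pickle,cv2
def bp(d,px,z):
    c=np.linalg.inv(d["K"])@[px[0],px[1],1.]; v=d["R"].T@c; o=-d["R"].T@d["t"]
    return o+v*(z-o[2])/v[2]
def pj(d,X):
    c=d["R"]@np.asarray(X,float)+d["t"]; p=d["K"]@c; return p[:2]/p[2]
E
python3 - <<'E'
from h import *
t=pickle.load(open("pics/top0.pkl","rb"));s=pickle.load(open("pics/side0.pkl","rb"))
k=lambda x,y:(x/4+140-.375,y/4+130-.375)
C=[bp(t,k(*p),53) for p in[(45,160),(230,60),(330,232),(155,342)]]
for i in range(4):
    e=C[(i+1)%4]-C[i];print(C[i].round(1),np.linalg.norm(e).round(1),np.degrees(np.arctan2(e[1],e[0])).round(1))
W=[bp(t,k(*p),103) for p in[(180,190),(215,255)]];print(W)
ks=lambda x,y:(x/4+190-.375,y/4+130-.375)
W=[bp(s,ks(*p),103) for p in[(125,145),(185,100)]];print(W)
E=[bp(s,ks(*p),53) for p in[(50,178),(150,85),(310,135),(215,232)]];print(E)
im=cv2.imread("pics/side0.png");cv2.imwrite("pics/c3.png",cv2.resize(im[135:215,190:290],None,fx=8,fy=7,interpolation=cv2.INTER_CUBIC))
im=cv2.imread("pics/top0.png");cv2.imwrite("pics/c4.png",cv2.resize(im[135:220,145:235],None,fx=7,fy=7,interpolation=cv2.INTER_CUBIC))
E
```

```text
[594.1 382.1  53. ] 148.4 -62.8
[662.  250.1  53. ] 142.4 -151.3
[537.1 181.7  53. ] 144.4 120.7
[463.3 305.8  53. ] 151.4 30.3
[array([563.41957926, 278.67685691, 103.        ]), array([518.61301406, 255.66058112, 103.        ])]
[array([496.58805987, 244.19027423, 103.        ]), array([563.13074431, 273.67300993, 103.        ])]
[array([460.7024198 , 298.04007719,  53.        ]), array([587.26476481, 372.7127686 ,  53.        ]), array([660.55797305, 248.86357497,  53.        ]), array([533.81057084, 179.42466519,  53.        ])]
```

View pics/c4.png

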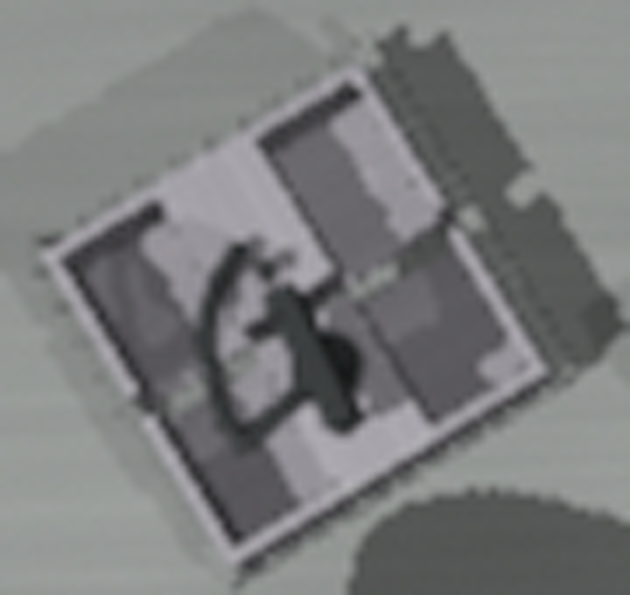

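View pics/c3.png

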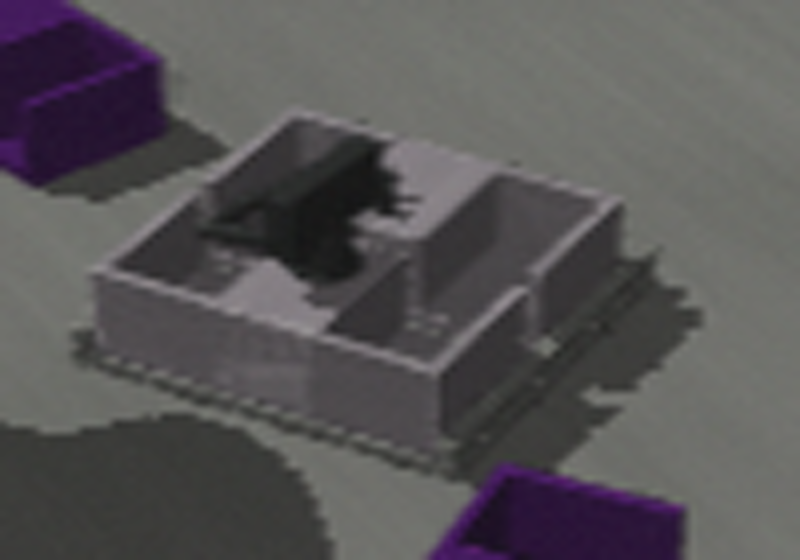

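Zooming in confirms the left mould is the open one: gaps at c4 (145,405) and (455,215), and the wing runs from (285,290) to (350,430), across the seam. The estimate is axis ≈ (541,266), mould x yaw ≈ 29.5°, wing ≈ 27°. The sides measured 142–151 mm, against 150 × about 149 expected. I'll move above it.

```bash
python3 -m jog '[[-0.46,-0.209,0,-0.72,1],[-0.46,-0.209,0,-0.72,1],[-0.46,-0.209,0,-0.72,1],[-0.46,-0.209,0,-0.72,1],[-0.46,-0.209,0,-0.72,1],[-0.46,-0.209,0,-0.72,1],[-0.46,-0.209,0,-0.72,1],[-0.46,-0.209,0,-0.72,1],[-0.46,-0.209,0,-0.72,1],[-0.46,-0.209,0,-0.72,1],[-0.46,-0.209,0,-0.72,1],[-0.46,-0.209,0,-0.72,1],[-0.46,-0.209,0,-0.72,1],[-0.46,-0.209,0,-0.72,1],[-0.46,-0.209,0,-0.72,1]]'
python3 - <<'E'
from bench import r
import cv2,pickle
s=r.sense();print(s["time"],s["joint_pos"],s["tool_pos"],s["tcp_rot"])
for n in("top","wrist"):
    d=r.snapshot(n);cv2.imwrite(f"pics/{n}1.png",d["pixels"][:,:,::-1]);pickle.dump(d,open(f"pics/{n}1.pkl","wb"))
print(-d["R"].T@d["t"])
cv2.imwrite("pics/wrist1b.png",cv2.resize(d["pixels"][:,:,::-1],None,fx=1.5,fy=1.5,interpolation=cv2.INTER_CUBIC))
E
```

```text
time: 1.65
tool_pos: [540.5, 267.5, 230.7]
tcp_rot: [-180.0, -0.1, -152.8]
ft_force: [0.2, 0.1, -0.0]
finger_gap: 85.5
1.65 [ 2.14897756e+01  8.01369968e+00  8.47330846e+01 -4.99680978e-02
  8.73132199e+01 -9.57218285e+01] [540.47454906 267.47083286 230.74669038] [-1.79956320e+02 -6.46823553e-02 -1.52786052e+02]
[476.98260303 234.84638116 373.66793154]
```

View pics/wrist1b.png

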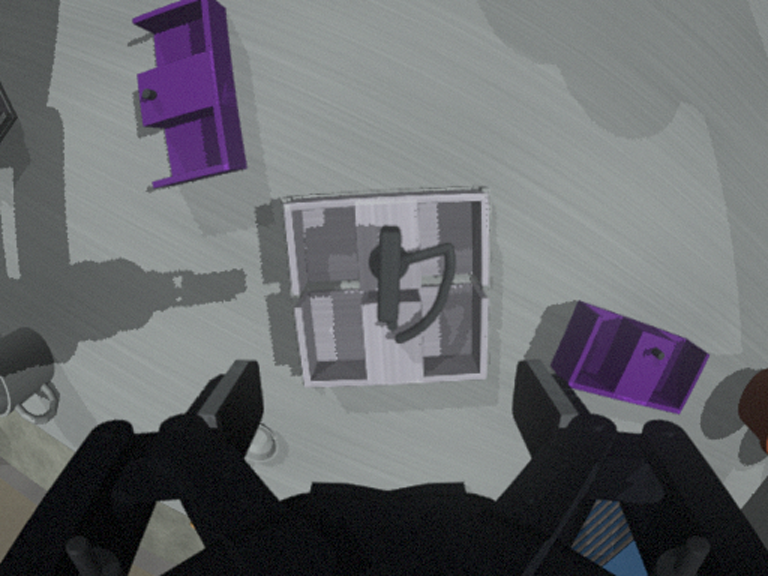

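```bash
cat >> h.py <<'E'
def bpf(d,px,z):
    K=d["K"];u=(px[0]-K[0,2])/K[0,0];v=(px[1]-K[1,2])/K[1,1];th=np.hypot(u,v)
    c=np.array([np.sin(th)*u/th,np.sin(th)*v/th,np.cos(th)]);w=d["R"].T@c;o=-d["R"].T@d["t"]
    return o+w*(z-o[2])/w[2]
E
python3 -c "
import cv2
im=cv2.imread('pics/wrist1.png');cv2.imwrite('pics/w1c.png',cv2.resize(im[120:265,180:335],None,fx=5,fy=4,interpolation=cv2.INTER_CUBIC))"
```

```text
(no output)
```

View pics/w1c.png

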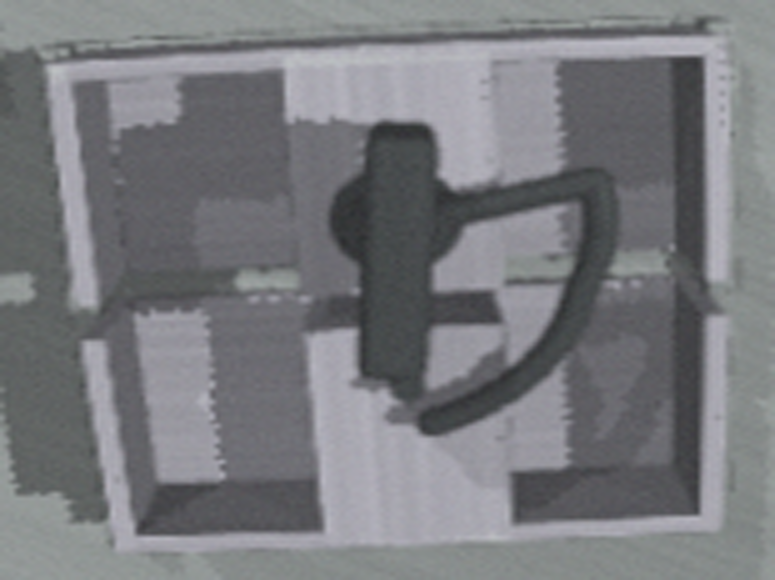

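Run:
```python
from h import *
w=pickle.load(open("pics/wrist1.pkl","rb"))
k=lambda x,y:(x/5+180-.4,y/4+120-.375)
f=lambda p,z:bpf(w,k(*p),z)
A=(f((362,378),103)+f((429,380),103))/2
n=(f((374,140),103)+f((435,140),103))/2
print("thick",np.linalg.norm(f((362,378),103)-f((429,380),103)),np.linalg.norm(f((374,140),103)-f((435,140),103)))
e=A-n;print("wing far",A,"near",n,np.linalg.norm(e),"yaw",np.degrees(np.arctan2(e[1],e[0])));u=e/np.linalg.norm(e);print("axis",A-30*u)
C=[f(p,53) for p in[(52,62),(722,42),(718,530),(118,548)]]
for i in range(4):
    e=C[(i+1)%4]-C[i];print(C[i].round(1),np.linalg.norm(e).round(1),np.degrees(np.arctan2(e[1],e[0])).round(1))
m=(C[0]+C[1])/2;a=np.radians(29.5);print("axis from mould",m+48*np.array([np.cos(a),np.sin(a),0]))
```

```text
thick 13.008158724801 11.209331178331608
wing far [565.91641848 280.85575382 103.        ] near [513.33354283 255.62335525 103.        ] 58.323517978108335 yaw 25.63446828660396
axis [538.86924568 267.87690784 103.        ]
[535.4 180.6  53. ] 146.5 119.4
[463.6 308.3  53. ] 147.3 30.4
[590.6 382.8  53. ] 147.9 -60.4
[663.5 254.2  53. ] 147.8 -150.1
axis from mould [541.25853915 268.05169279  53.        ]
```

The wrist view gives the axis at about (540,267.5) and the wing at about 26°, with size checks of 58 × 13 mm against 60 × 14. The TCP is already within 1 mm. I'll descend to TCP z ≈ 74, where the hook top is 65, and close.

```bash
python3 -m jog '[[0,0,0.05,0.02,1],[0,0,0.09,0.02,1],[0,0,0.12,0.02,1],[0,0,0.14,0.02,1],[0,0,0.157,0.02,1],[0,0,0.157,0.02,1],[0,0,0.157,0.02,0.5],[0,0,0.157,0.02,0.3],[0,0,0.157,0.02,0.1],[0,0,0.157,0.02,0],[0,0,0.157,0.02,0],[0,0,0.157,0.02,0],[0,0,0.157,0.02,0],[0,0,0.157,0.02,0]]' 50
python3 - <<'E'
from bench import r
import cv2
for n in("side","wrist"):
    d=r.snapshot(n)["pixels"][:,:,::-1]
    cv2.imwrite(f"pics/{n}2.png",d if n=="wrist" else cv2.resize(d[110:220,170:310],None,fx=5,fy=5,interpolation=cv2.INTER_CUBIC))
E
```

```text
time: 3.15
tool_pos: [540.7, 268.0, 74.9]
tcp_rot: [180.0, 0.0, -153.9]
ft_force: [-3.9, 2.6, 5.6]
finger_gap: 13.6
```

View pics/wrist2.png

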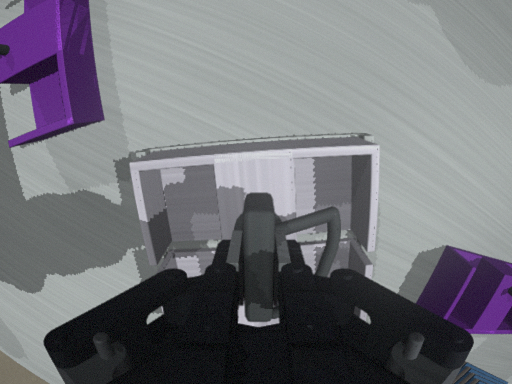

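View pics/side2.png

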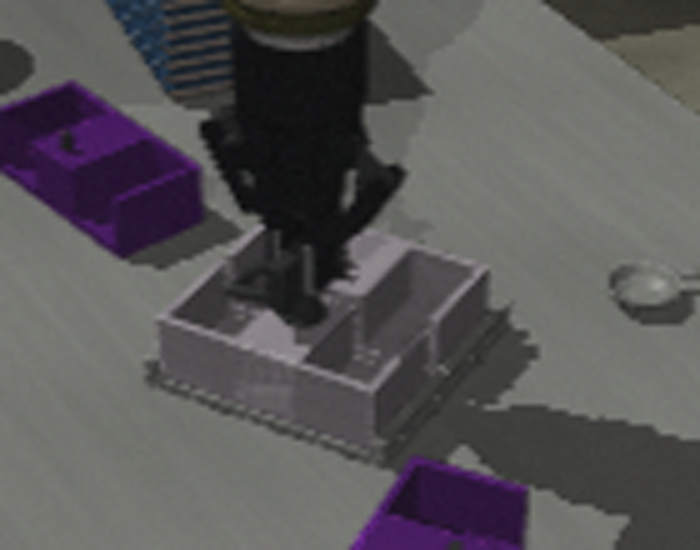

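The wing is held between the pads with a 13.6 mm opening, against 14 mm expected. I'll turn clockwise, half way first.

```bash
python3 -m jog '[[0,0,0,0.08,0],[0,0,0,0.16,0],[0,0,0,0.24,0],[0,0,0,0.32,0],[0,0,0,0.40,0],[0,0,0,0.48,0],[0,0,0,0.56,0],[0,0,0,0.64,0],[0,0,0,0.72,0],[0,0,0,0.8,0]]' 70
python3 -c "
from bench import r
s=r.sense();print(s['wrist_torque'],s['joint_pos'])"
```

```text
time: 4.25
tool_pos: [540.6, 268.3, 75.0]
tcp_rot: [180.0, -0.0, 160.1]
ft_force: [-1.0, 1.5, 0.6]
finger_gap: 12.9
[0.14433722 0.14419447 0.17731212] [ 2.15191869e+01  1.51196701e+01  9.34542891e+01  2.46579744e-02
  7.14092448e+01 -4.85633296e+01]
```

```bash
python3 -m jog '[[0,0,0,0.08,0],[0,0,0,0.16,0],[0,0,0,0.24,0],[0,0,0,0.32,0],[0,0,0,0.40,0],[0,0,0,0.48,0],[0,0,0,0.56,0],[0,0,0,0.62,0],[0,0,0,0.67,0],[0,0,0,0.7,0],[0,0,0,0.7,0]]' 70
python3 - <<'E'
from bench import r
import cv2
s=r.sense();print(s['wrist_torque'],s['joint_pos'])
d=r.snapshot("wrist")["pixels"][:,:,::-1]
cv2.imwrite("pics/wrist3.png",d)
E
```

```text
time: 5.35
tool_pos: [540.7, 268.5, 75.0]
tcp_rot: [180.0, -0.0, 120.0]
ft_force: [0.1, 2.2, -2.4]
finger_gap: 12.7
[ 0.25516773 -0.04896086  0.15799561] [ 2.15277476e+01  1.51227739e+01  9.34489809e+01  2.80867676e-02
  7.13927880e+01 -8.45380725e+00]
```

View pics/wrist3.png

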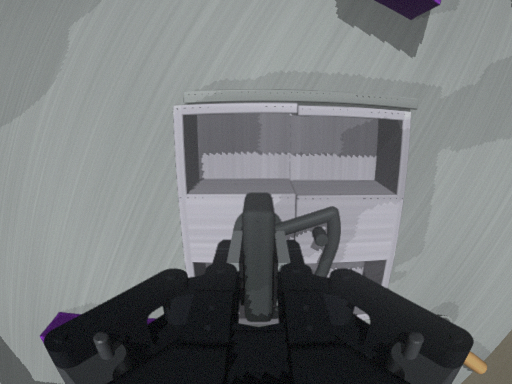

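The seam has closed at about (297,110) and the pin sits inside the hook at (320,237). I'll turn a little further to the stop.

```bash
python3 -m jog '[[0,0,0,0.03,0],[0,0,0,0.06,0],[0,0,0,0.06,0]]' 
python3 -c "
from bench import r
s=r.sense();print(s['wrist_torque'])"
```

```text
time: 5.7
tool_pos: [540.7, 268.5, 75.0]
tcp_rot: [180.0, 0.0, 116.7]
ft_force: [1.6, 0.8, -1.2]
finger_gap: 12.8
[ 0.18911108 -0.05539549  2.09307295]
```

The torque jumped to 2.1 N m, so the cam is on its stop. I'll relieve the twist, release and lift.

```bash
python3 -m jog '[[0,0,0,-0.04,0],[0,0,0,-0.04,0.3],[0,0,0,-0.04,0.6],[0,0,0,-0.04,0.8],[0,0,0,-0.04,0.8],[0,0,0,-0.04,0.8],[0,0,-0.02,-0.04,0.8],[0,0,-0.05,-0.04,0.8],[0,0,-0.09,-0.04,0.8],[0,0,-0.13,-0.04,0.8],[0,0,-0.16,-0.04,0.8],[0,0,-0.16,-0.04,0.8],[0,0,-0.16,-0.04,0.8]]'
python3 - <<'E'
from bench import r
import cv2,numpy as np,pickle
d=r.snapshot("wrist");pickle.dump(d,open("pics/wrist4.pkl","wb"));d=d["pixels"][:,:,::-1]
cv2.imwrite("pics/wrist4.png",cv2.resize(d[80:300,130:390],None,fx=3,fy=2.7,interpolation=cv2.INTER_CUBIC))
d=r.snapshot("side")["pixels"][:,:,::-1];f=lambda x,y:cv2.resize(d[y:y+100,x:x+100],None,fx=4,fy=4,interpolation=cv2.INTER_CUBIC)
cv2.imwrite("pics/side4.png",np.hstack([f(190,130),f(320,240)]))
E
```

```text
time: 7.0
tool_pos: [541.1, 268.7, 236.0]
tcp_rot: [179.8, 0.0, 118.9]
ft_force: [-0.3, -0.2, -0.3]
finger_gap: 68.1
```

View pics/wrist4.png

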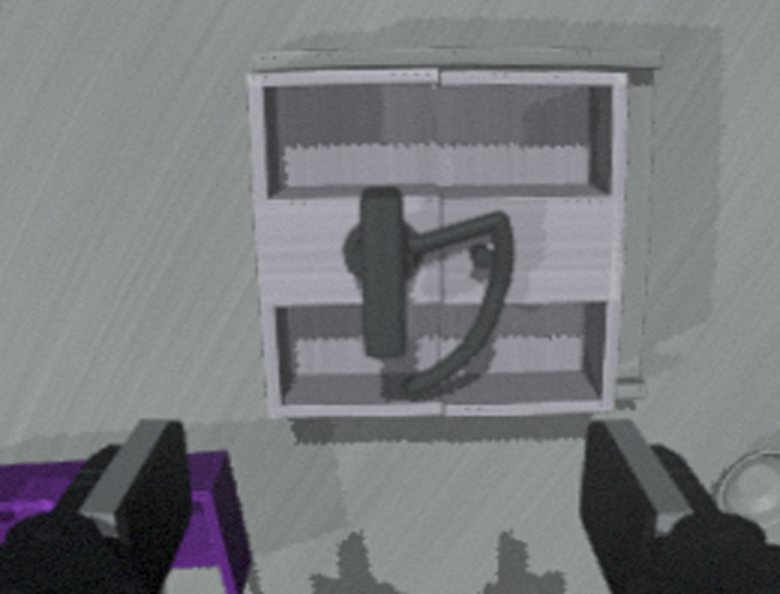

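View pics/side4.png

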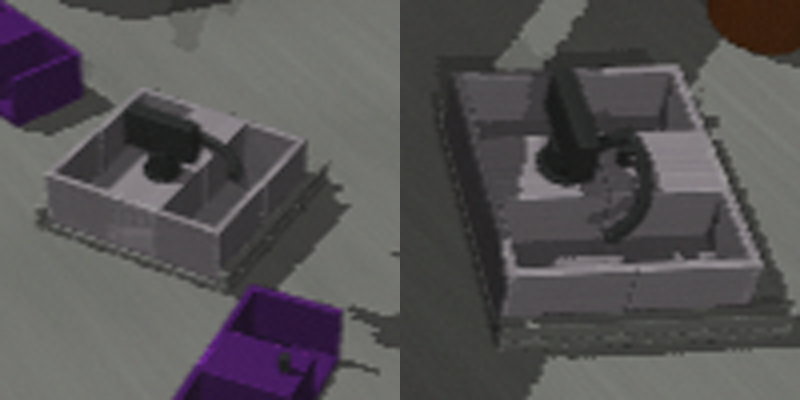

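The wing at (382,190)–(385,355) is parallel to the seam at (438,80)–(443,410), and the seam is a hairline. The other mould looks unchanged, and the gripper is clear. Handing in.

```bash
python3 -c "
from bench import r
print(r.hand_in(), r.sense()['time'])"
```

```text
the job is handed in; nothing more can be done
the job is handed in; nothing more can be done
```

I turned the open mould's cam (the left one in the top view) clockwise to its locked stop, let go, lifted clear and handed in after about 7 s of robot time. The hand-in gives no verdict.

**Last checks:**
- **Cam:** at the end of the turn the torque jumped to 2.1 N m, so the cam is on its stop. In the last wrist picture its wing lies parallel to the seam, within about 1°.
- **Halves:** the gap had closed to a hairline seam with the pin inside the hook. I judged this by eye and did not measure it in millimetres.
- **Locked mould:** its cam looks unchanged in the side view, and the arm never went near it.
- **Gripper:** it is open, about 160 mm above the wing grip, with no force on the wrist.

**Disagreement:** no check failed. The two overhead measurements of the mould agreed to within about 2 mm, but the side camera read the mould position 3–5 mm off and its rough reading of the wing about 14 mm off. I went by the wrist and top views, and the grip closed at 13.6 mm on the 14 mm wing.

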